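# Put three mixed-up gift cases back with their own lids

### The arm

A 6-joint arm with a two-finger parallel gripper is mounted at the origin on the work surface. World frame = base frame: x ahead of the robot, y to its left, z up, the work surface at z = 0. Lengths are in m, angles in rad, forces in N, time in s.
With the tool pointing down it reaches from about 0.375 to 0.975 m from the base axis. Payload 3.8 kg.
Tool frame: the origin (TCP) lies at the very end of the fingers, on their centre line; the grasp point (between the pads) lies 19 mm behind it; z points along the fingers, y is the line along which they close (so a half turn about z gives the same grasp; the last joint's range is limited). The gripper opens to 88 mm and grips with 3 to 60 N. Pads are 18 mm wide; open, the fingers measure 123 mm over their backs; the gripper's body (75 mm by 187 mm) begins 45 mm behind the grasp point.
Start: joints at [1.198, 0.264, 1.604, -0, 1.274, -0.037], TCP at [0.222, 0.637, 0.239] pointing down, gripper open.
Joint ranges: [-2.63, 2.63], [-0.94, 2.18], [0.31, 2.57], [-1.31, 4.45], [0, 2.66], [-2.55, 2.55]. Speed limits (rad/s): [2.57, 2.57, 3.14, 3.14, 3.14, 3.14].

### API

Orientations are given as a unit quaternion [w, x, y, z].
In Python, from cell import arm, eoat, solver, monitor, optics, ticket gives the robot as it stands. The module is installed in compiled form; this text tells all that it offers. Calls block until the motion is done:
- arm.movep(position, orientation): joint-space move of the TCP to a pose.
- arm.servo_line(position, attitude=None, vel=0.15, until_force=None): straight line of the TCP; attitude=None keeps the orientation; vel is the mean speed in m/s. With until_force (N) it stops when the force on the tool has changed by that much, and returns True; else False.
- arm.movej(angles): joint-space move.
- eoat.set_gripper(opening, squeeze=None): opening from 0.0 (shut) to 1.0 (fully open); squeeze is the grip in N (None keeps the last); returns when the fingers have stopped.
- arm.hold(seconds).
- solver.solve_ik(position, orientation): joint angles nearest the present ones, or None.
- monitor.read_state(): the state.
- optics.snapshot(name): name is "scene" or "top" or "wrist"; returns a dict with "frame" (420x560x3 uint8, red, green, blue), "fx", "fy", "cx", "cy" (pixels), "pose" (4x4, takes a point from camera to world coordinates). Camera axes: x right, y down, z forward; pixel columns grow to the right and rows downward; lengths in m; the calibration is good to about 2 mm. A picture is of the moment at which its call begins. There is no depth.
A pose or a line that the arm cannot do raises arm.MotionError and nothing moves.
- ticket.sign_off(): hands the job in; it is judged then, once.
Trained networks look in the newest picture that a camera, given by its name, has taken for a name from the list of things; names that differ only in an ending like _2 or _b are one class to them, and where a whole thing is asked for, a point or a joint stands for the part that bears it (a point fixed in the world has none). Each returns a list of dicts, best first, with "conf" (0 to 1); they miss things now and then, are a little off and sometimes report something else, mostly with a low value. They report only what shows in the picture. A call takes as long as a camera call.
- optics.spot_in(name, camera): "centre" ([column, row] in pixels, amid what is visible of it).
The state is a dict: "time": time; "joints": joint angles; "dq": joint speeds; "joint_efforts": joint torques, N m; "eef_pos": TCP position; "orientation": TCP orientation; "contact_force": force on the tool from outside, world axes, zero at the start; "ft_torque": the same for the moment, N m; "opening": opening from 0.0 (shut) to 1.0 (fully open); "grip_force": force on a finger pad.
Only numpy, scipy, OpenCV 4.12 (cv2) and the standard library are available. Lean on these libraries where they do the work, as an engineer would, in place of code of your own. Each camera call takes 0.05 s, during which the arm holds its last target. There are 200 camera calls.

### The job

After monogramming, the three open gift cases (round, square, oblong) were put into the wrong order trays; move each one into the tray that holds its own lid, parking one on the empty leather pad while you swap them round. Stand every case flat and square in the middle of the empty compartment beside its lid, the oblong one lying the same way as its lid. Leave the lids where they lie, and set the cases down without dropping or tipping them.

Things in the scene. Friction and masses are not known exactly. Their poses are not given: they have to be found in the camera images.
- case_round: the round gift case without its lid, black, round, 60 mm diameter: straight walls 42 mm high, then a cream shoulder 3.5 mm narrower all round and 8 mm high (50 mm in all), dark felt and a brass bangle on top. Loose, rigid, about 0.13 kg. Origin: centre of its underside, z up.
- case_square: the square gift case without its lid, black, square, 56 x 56 mm: straight walls 42 mm high, then a cream shoulder 3.5 mm narrower all round and 8 mm high (50 mm in all), dark felt and a brass ring standing in a slot on top. Loose, rigid, about 0.13 kg. Origin: centre of its underside, z up, x and y along its sides.
- case_long: the oblong gift case without its lid, black, oblong, 76 mm (its x) x 44 mm (its y): straight walls 42 mm high, then a cream shoulder 3.5 mm narrower all round and 8 mm high (50 mm in all), dark felt and a brass tie bar on top. Loose, rigid, about 0.13 kg. Origin: centre of its underside, z up, x and y along its sides.
- lid_round: the lid of the round case: plain black, same outline as the case (round, 60 mm diameter), 20 mm high, thin brass line near the edge of its top. Loose, lies right way up in the lid half of its order tray. Origin: centre of its underside.
- lid_square: the lid of the square case: plain black, same outline as the case (square, 56 x 56 mm), 20 mm high, thin brass line near the edge of its top. Loose, lies right way up in the lid half of its order tray. Origin: centre of its underside.
- lid_long: the lid of the oblong case: plain black, same outline as the case (oblong, 76 mm (its x) x 44 mm (its y)), 20 mm high, thin brass line near the edge of its top. Loose, lies right way up in the lid half of its order tray. Origin: centre of its underside.
- tray_round: fixed walnut tray holding the round lid (the trays are alike, the lid tells which). Two compartments along its y, each 92 (x) x 90 mm; floor 5 mm, 6 mm thick walls 11 mm above the table. Origin: table height, under the centre of the case compartment; lid compartment's centre 96 mm towards -y; a 42 mm high card stands at y = -152 mm.
- tray_square: fixed walnut tray holding the square lid (the trays are alike, the lid tells which). Two compartments along its y, each 92 (x) x 90 mm; floor 5 mm, 6 mm thick walls 11 mm above the table. Origin: table height, under the centre of the case compartment; lid compartment's centre 96 mm towards -y; a 42 mm high card stands at y = -152 mm.
- tray_long: fixed walnut tray holding the oblong lid (the trays are alike, the lid tells which). Two compartments along its y, each 92 (x) x 90 mm; floor 5 mm, 6 mm thick walls 11 mm above the table. Origin: table height, under the centre of the case compartment; lid compartment's centre 96 mm towards -y; a 42 mm high card stands at y = -152 mm. Lid's long side lies along tray x.
- pad: flat brown leather pad, 110 x 110 mm, 3 mm thick, fixed, empty at the start: the free spot to park a case on. Origin: at table height under its centre, z up.

How it is judged:
On the way:
1. one case is parked on the leather pad and let go (((horizontal distance between case_round and pad below 0.035 m and height (world z) of case_round below 0.006 m and contact force between the fingers and case_round below 0.1 N and linear speed of case_round below 0.02 m/s) or (horizontal distance between case_square and pad below 0.035 m and height (world z) of case_square below 0.006 m and contact force between the fingers and case_square below 0.1 N and linear speed of case_square below 0.02 m/s) or (horizontal distance between case_long and pad below 0.035 m and height (world z) of case_long below 0.006 m and contact force between the fingers and case_long below 0.1 N and linear speed of case_long below 0.02 m/s))), for 0.2 s.
At the end, for the whole second after the job is handed in: each case stands flat in the case compartment beside its own lid, centred within 15 mm, square to the tray within 0.2 rad (oblong: long side along the tray's x; round: any), released and at rest; each lid within 12 mm of where it lay (horizontal distance between case_round and tray_round below 0.015 m and height (world z) of each of case_round, case_square, case_long below 0.008 m and angle between each of case_round, case_square, case_long's own z axis and vertical below 0.06 rad and contact force between the fingers and case_round below 0.1 N and linear speed of each of case_round, case_square, case_long below 0.02 m/s and distance of each of lid_round, lid_square, lid_long from where it was at the start of the episode below 0.012 m and horizontal distance between case_square and tray_square below 0.015 m and (angle between the x axis of case_square and the x axis of tray_square, either way round below 0.2 rad or angle between the x axis of case_square and the y axis of tray_square, either way round below 0.2 rad) and contact force between the fingers and case_square below 0.1 N and horizontal distance between case_long and tray_long below 0.015 m and angle between the x axis of case_long and the x axis of tray_long, either way round below 0.2 rad and contact force between the fingers and case_long below 0.1 N); the robot touches nothing.
It fails at once if a case is tipped over (angle between any of case_round, case_square, case_long's own z axis and vertical above 0.6 rad).
It fails at once if a case is dropped (let go with its underside more than 35 mm above the table) or stacked on another ((height (world z) of case_round above 0.035 m and contact force between the fingers and case_round below 0.05 N) or (height (world z) of case_square above 0.035 m and contact force between the fingers and case_square below 0.05 N) or (height (world z) of case_long above 0.035 m and contact force between the fingers and case_long below 0.05 N)).
It fails at once if a lid is shifted or lifted by more than 12 mm (distance of any of lid_round, lid_square, lid_long from where it was at the start of the episode above 0.012 m).
It also fails if it takes over 96 s, if anything falls off the work surface, if the arm or the gripper's body presses on something with over 40 N, if the wrist force passes 120 N, or if a joint passes its speed limit or range.

## Working session

There is one attempt and no reset: what is moved stays moved. The work goes in short steps, each a Python script; the robot and the scene stay as the last script left them, time stands still between calls to the robot, and variables do not carry over. Pictures are saved under pics/ and viewed, at most 14 in all, crops included, and the job is handed in when it is done.

```bash
mkdir -p pics
cat > h.py <<'E'
import numpy as np, cv2
from cell import arm, eoat, solver, monitor, optics, ticket
def world(s,px,z):
    P=np.array(s["pose"]); d=P[:3,:3]@np.array([(px[0]-s["cx"])/s["fx"],(px[1]-s["cy"])/s["fy"],1])
    o=P[:3,3]; return o+d*(z-o[2])/d[2]
def save(s,n): cv2.imwrite("pics/"+n+".png",s["frame"][:,:,::-1])
def pix(s,p):
    P=np.array(s["pose"]); c=P[:3,:3].T@(np.asarray(p)-P[:3,3]); return [s["fx"]*c[0]/c[2]+s["cx"],s["fy"]*c[1]/c[2]+s["cy"]]
E
python3 - <<'E'
from h import *
np.set_printoptions(precision=3,suppress=True)
Z=dict(case_round=.05,case_square=.05,case_long=.05,lid_round=.025,lid_square=.025,lid_long=.025,tray_round=.005,tray_square=.005,tray_long=.005,pad=.003)
for c in ["top","scene"]:
    s=optics.snapshot(c); save(s,c+"0"); print(c,np.array(s["pose"]),s["fx"])
    for n,z in Z.items():
        for d in optics.spot_in(n,c)[:2]: print(n,np.round(d["centre"]),round(d["conf"],2),world(s,d["centre"],z)[:2])
print(monitor.read_state()["orientation"],monitor.read_state()["time"])
E
```

```text
top [[-0.013 -0.987  0.163  0.39 ]
 [-1.     0.012 -0.007  0.011]
 [ 0.005 -0.163 -0.987  0.944]
 [ 0.     0.     0.     1.   ]] 500.6565085410545
case_round [376. 264.] 0.62 [ 0.428 -0.169]
case_square [128. 252.] 0.96 [0.455 0.27 ]
case_long [376. 162.] 0.97 [ 0.615 -0.177]
lid_round [418. 177.] 0.91 [ 0.592 -0.26 ]
lid_round [161. 252.] 0.57 [0.456 0.218]
lid_square [422. 262.] 0.87 [ 0.433 -0.259]
lid_long [189. 255.] 0.75 [0.451 0.166]
tray_round [396. 172.] 0.91 [ 0.606 -0.225]
tray_square [398. 264.] 0.58 [ 0.43  -0.219]
tray_long [163. 250.] 0.89 [0.462 0.219]
pad [150. 172.] 0.81 [0.613 0.247]
pad [397. 266.] 0.56 [ 0.427 -0.219]
scene [[ 0.568  0.432 -0.7    1.228]
 [ 0.823 -0.313  0.475 -0.457]
 [-0.014 -0.846 -0.533  0.566]
 [ 0.     0.     0.     1.   ]] 498.8163859886636
case_round [179. 220.] 0.56 [ 0.454 -0.183]
case_square [155. 244.] 0.7 [ 0.502 -0.251]
case_square [363. 166.] 0.56 [0.495 0.245]
case_long [228. 271.] 0.92 [ 0.645 -0.183]
lid_round [172. 291.] 0.71 [ 0.608 -0.269]
lid_round [398. 207.] 0.36 [0.638 0.213]
lid_square [134. 245.] 0.92 [ 0.448 -0.273]
lid_long [132. 249.] 0.72 [ 0.457 -0.281]
lid_long [327. 185.] 0.65 [0.479 0.154]
tray_round [198. 296.] 0.8 [ 0.621 -0.231]
tray_square [155. 243.] 0.74 [ 0.437 -0.231]
tray_long [345. 183.] 0.77 [0.469 0.217]
pad [398. 207.] 0.61 [0.614 0.243]
[-0.     0.167  0.986 -0.   ] 1.1
```

View pics/top0.png

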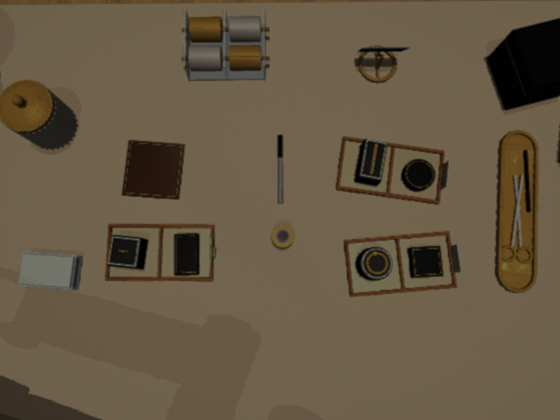

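View pics/scene0.png

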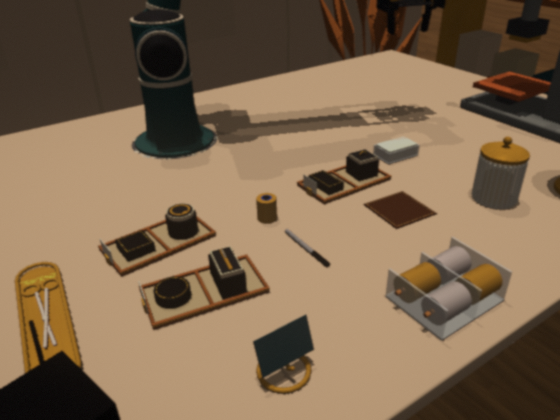

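Top view: the long case sits in the round tray (370,160), the round case in the square tray (375,263), and the square case in the long tray (127,252). The pad at (154,170) is empty. Next I'll get tray, lid and case yaws.

Run:
```python
from h import *
np.set_printoptions(precision=3,suppress=True)
s=optics.snapshot("top"); f=s["frame"]
hsv=cv2.cvtColor(f,cv2.COLOR_RGB2HSV)
tiles=[]
for n,(c0,r0,c1,r1) in dict(round=(328,128,460,212),square=(332,222,464,306),long=(96,212,228,296),pad=(100,128,232,212)).items():
    roi=f[r0:r1,c0:c1].astype(int)
    R,G,B=roi[...,0],roi[...,1],roi[...,2]
    m=((R>1.55*G)&(R>40)).astype(np.uint8)
    if n=="pad": m=((R>1.4*G)&(R>25)).astype(np.uint8)
    k,l,st,_=cv2.connectedComponentsWithStats(m,connectivity=8)
    i=1+np.argmax(st[1:,4]); ys,xs=np.nonzero(l==i)
    z=.011 if n!="pad" else .003
    W=np.array([world(s,(x+c0,y+r0),z)[:2] for x,y in zip(xs,ys)])
    rc=cv2.minAreaRect((W*1000).astype(np.float32)); print(n,rc,len(xs))
    # dark blobs
    up=cv2.resize(f[r0:r1,c0:c1],None,fx=3,fy=3,interpolation=cv2.INTER_CUBIC).astype(float)
    up=np.clip(255*(up/200)**.6,0,255).astype(np.uint8)
    bp=cv2.boxPoints(rc)/1000
    q=np.array([(np.array(pix(s,[*p,z]))-[c0,r0]+.5)*3 for p in bp]).astype(int)
    cv2.polylines(up,[q],True,(0,255,0),1)
    tiles.append(up)
t=np.vstack([np.hstack(tiles[:2]),np.hstack(tiles[2:])]); cv2.imwrite("pics/tiles.png",t[:,:,::-1]); print(t.shape)
```

```text
round ((609.6517944335938, -212.97084045410156), (196.41891479492188, 103.32018280029297), 80.80706024169922) 760
square ((431.24481201171875, -221.24403381347656), (102.46697998046875, 196.72052001953125), 4.177488327026367) 813
long ((457.446533203125, 223.28775024414062), (196.02664184570312, 102.02381134033203), 89.09375) 702
pad ((617.4068603515625, 241.67489624023438), (107.0832290649414, 107.44246673583984), 84.82100677490234) 2787
(504, 792, 3)
```

View pics/tiles.png

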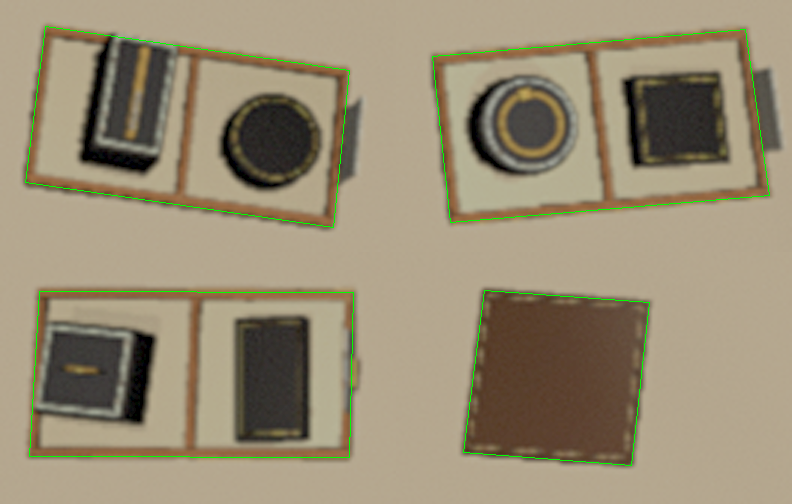

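The tray and pad outlines fit well. Case tops read at 3x:
- **Long:** corners (118,37), (176,44), (155,156), (97,142).
- **Round:** centre (530,123).
- **Square:** corners (50,325), (138,333), (128,417), (38,408).

I'll park the long case first.

```bash
cat >> h.py <<'E'
D=np.pi/180
def tray(c,yaw): 
    y=yaw*D; return np.array([c[0]-.048*np.sin(y),c[1]+.048*np.cos(y)]),y
T=dict(round=tray((.6097,-.2130),-9.19),square=tray((.4312,-.2212),4.18),long=tray((.4574,.2233),-.91))
PAD=np.array([.6174,.2417])
def quat(phi):  # tool down, closing axis at angle phi
    a=(phi+np.pi/2)/2; return [0.,float(np.cos(a)),float(np.sin(a)),0.]
def best(p,phi):
    j0=monitor.read_state()["joints"]; o=[]
    for k in (-1,0,1):
        j=solver.solve_ik(p,quat(phi+k*np.pi))
        if j is not None: o.append((abs(j[5]),phi+k*np.pi))
    return min(o)[1]
H=.17
def over(xy,phi):
    p=[xy[0],xy[1],H]; q=quat(best(p,phi)); arm.movep(p,q); return q
def pick(xy,phi,floor,op):
    q=over(xy,phi); eoat.set_gripper(op)
    arm.servo_line([xy[0],xy[1],floor+.04],vel=.15)
    hit=arm.servo_line([xy[0],xy[1],floor+.012],vel=.05,until_force=8)
    eoat.set_gripper(0.,20); s=monitor.read_state()
    print("picked hit",hit,"pos",np.round(s["eef_pos"],4),"open",s["opening"],"F",s["grip_force"],s["time"])
    arm.servo_line([xy[0],xy[1],H],vel=.12)
def place(xy,phi,floor,op):
    q=over(xy,phi)
    arm.servo_line([xy[0],xy[1],floor+.030],vel=.12)
    hit=arm.servo_line([xy[0],xy[1],floor+.0115],vel=.03,until_force=4)
    s=monitor.read_state(); eoat.set_gripper(op)
    print("placed hit",hit,"pos",np.round(s["eef_pos"],4),"grip before",s["grip_force"],s["opening"])
    arm.servo_line([xy[0],xy[1],floor+.09],vel=.12); arm.servo_line([xy[0],xy[1],H],vel=.2)
    print("t",monitor.read_state()["time"])
E
python3 - <<'E'
from h import *
import json
np.set_printoptions(precision=4,suppress=True)
s=optics.snapshot("top")
f=lambda pts,o:np.array([world(s,((x-o[0]-1)/3+o[2],(y-o[1]-1)/3+o[3]),.055)[:2] for x,y in pts])
L=f([(118,37),(176,44),(155,156),(97,142)],(0,0,328,128))
S=f([(50,325),(138,333),(128,417),(38,408)],(0,252,96,212))
R=f([(530,123)],(396,0,332,222))
def an(v): return np.arctan2(v[1],v[0])
for n,Q in(("L",L),("S",S)):
    print(n,Q.mean(0),"sides",[round(np.linalg.norm(Q[i]-Q[i-1]),4) for i in range(4)],"xang",an(Q[0]+Q[1]-Q[2]-Q[3])/D,"from y",an(Q[0]+Q[3]-Q[1]-Q[2])/D-90)
print("R",R,T)
lc=L.mean(0); la=an(L[0]+L[1]-L[2]-L[3])
sc=S.mean(0); sa=(an(S[0]+S[1]-S[2]-S[3])+an(S[0]+S[3]-S[1]-S[2])-np.pi/2)/2
json.dump(dict(lc=lc.tolist(),la=la,sc=sc.tolist(),sa=sa,rc=R[0].tolist()),open("c.json","w"))
for xy,phi in((lc,la+np.pi/2),(PAD,np.pi/2),(R[0],T["square"][1]),(T["round"][0],T["round"][1]),(sc,sa),(T["square"][0],T["square"][1]),(T["long"][0],T["long"][1]+np.pi/2)):
    print(xy,best([*xy,.02],phi)/D)
pick(lc,la+np.pi/2,.005,.7)
place(PAD,T["long"][1]+np.pi/2,.003,.7)
s=optics.snapshot("top"); save(s,"top1")
E
```

```text
L [ 0.6191 -0.1722] sides [np.float64(0.0676), np.float64(0.0357), np.float64(0.0718), np.float64(0.036)] xang -13.135512582762196 from y -11.228216525658837
S [0.4567 0.2745] sides [np.float64(0.0491), np.float64(0.0525), np.float64(0.0495), np.float64(0.0533)] xang -5.45072779966926 from y -6.1499508882161535
R [[ 0.4308 -0.1694]] {'round': (array([ 0.6174, -0.1656]), -0.16039575825827887), 'square': (array([ 0.4277, -0.1733]), 0.07295476273336297), 'long': (array([0.4582, 0.2713]), -0.0158824961931484)}
[ 0.6191 -0.1722] -103.13551258276219
[0.6174 0.2417] 90.0
[ 0.4308 -0.1694] 4.18
[ 0.6174 -0.1656] -9.19
[0.4567 0.2745] -5.800339343942702
[ 0.4277 -0.1733] 4.18
[0.4582 0.2713] 89.09
picked hit False pos [ 0.6194 -0.1723  0.0174] open 0.49757308487386903 F 19.93372766766697 7.0167
placed hit True pos [0.617  0.2415 0.0153] grip before 19.95713965035975 0.4927606713692377
t 14.4083
```

View pics/top1.png

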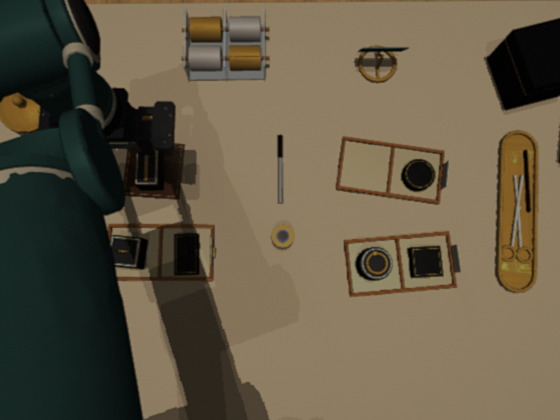

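The long case stands upright on the pad at (150,170), and the round tray compartment is empty. Next are the round case, then the square one.

Run:
```python
from h import *
import json
c=json.load(open("c.json"))
pick(c["rc"],T["square"][1],.005,1.); place(*T["round"],.005,.95)
pick(c["sc"],c["sa"],.005,1.); place(*T["square"],.005,.95)
arm.movep([.5,.05,.3],quat(np.pi/2))
s=optics.snapshot("top"); save(s,"top2"); print(monitor.read_state()["time"])
```

```text
picked hit False pos [ 0.4311 -0.1695  0.0172] open 0.6784268936763658 F 19.999939911067486 18.9083
placed hit True pos [ 0.6169 -0.1655  0.0172] grip before 19.998055128380656 0.673998057810728
t 24.825
picked hit False pos [0.4569 0.2746 0.0172] open 0.6366320620971772 F 19.96153447777033 29.0917
placed hit True pos [ 0.4273 -0.1731  0.0171] grip before 19.968089726753533 0.6375642670901194
t 35.9417
37.0333
```

View pics/top2.png

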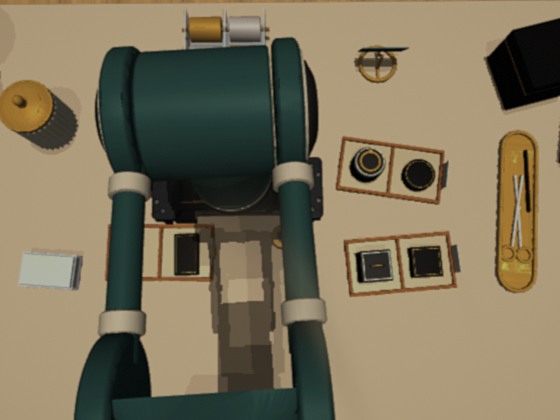

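Round (368,162) and square (375,265) stand centred beside their own lids. Now the long case.

Run:
```python
from h import *
ph=T["long"][1]+np.pi/2
pick(PAD,ph,.003,.7); place(T["long"][0],ph,.005,.7)
arm.movep([.55,-.05,.35],quat(np.pi/2))
s=optics.snapshot("top"); save(s,"top3")
f=s["frame"]; a=[f[128:212,328:460],f[222:306,332:464],f[212:296,96:228],f[128:212,100:232]]
a=[np.clip(255*(cv2.resize(x,None,fx=3,fy=3,interpolation=cv2.INTER_CUBIC)/200.)**.6,0,255).astype(np.uint8) for x in a]
cv2.imwrite("pics/t3.png",np.vstack([np.hstack(a[:2]),np.hstack(a[2:])])[:,:,::-1])
for n in T:
    d=optics.spot_in("case_"+n,"top")
    if d: print(n,d[0]["conf"],np.round(world(s,d[0]["centre"],.05)[:2]-T[n][0],4))
```

```text
picked hit False pos [0.6177 0.2418 0.0154] open 0.49660120660001467 F 19.965876499190927 40.6667
placed hit True pos [0.4577 0.2711 0.0173] grip before 19.97955290134996 0.4951043909992343
t 46.4333
round 0.62 [-0.0223  0.0104]
square 0.73 [-0.0012  0.0092]
long 0.84 [-0.0026 -0.0128]
```

View pics/t3.png

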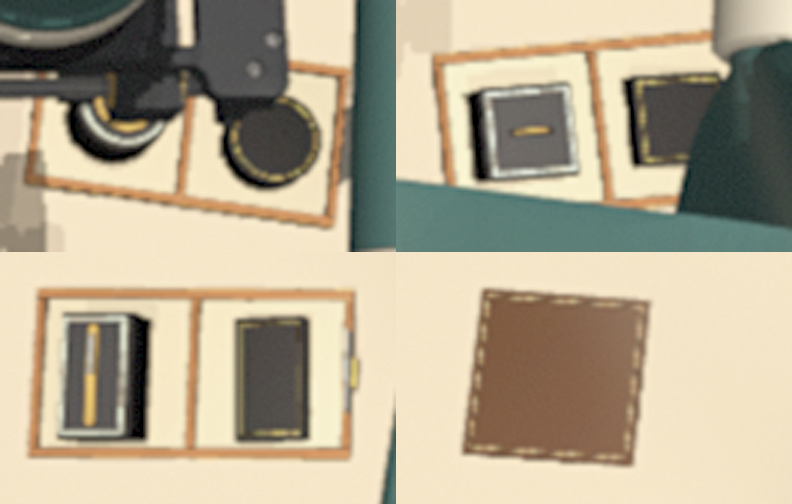

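Long and square are square to their trays, and the pad is empty. The gripper partly hides the round case, but the earlier picture showed it centred. I'll compare shoulder-centre pixels with the targets.

Run:
```python
from h import *
s=optics.snapshot("top")
for n,p in dict(long=((95-1)/3+96,(377-253)/3+212),square=((531-397)/3+332,(131.5-1)/3+222),round=(370,161)).items():
    print(n,np.round(1000*(world(s,p,.055)[:2]-T[n][0]),1))
print(monitor.read_state()["time"])
```

```text
long [-5.3 -0.7]
square [-1.9  3.6]
round [-1.7 -0.6]
48.1
```

```bash
python3 -c "
from h import *
print(ticket.sign_off())"
```

```text
the job is handed in; nothing more can be done
None
```

All three cases now stand beside their own lids, by my pixel measurements within about 6 mm of their compartment centres (limit 15 mm), and the job was handed in at about 48 s; no verdict was returned.

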